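# Load a ring-core test stand and set its core-count dial

## Robot

A 6-joint arm with a two-finger parallel gripper is mounted at the origin on the work surface. World frame = base frame: x ahead of the robot, y to its left, z up, the work surface at z = 0. Lengths are in mm, angles in rad, forces in N, time in s.
With the tool pointing down it reaches from about 300 to 775 mm from the base axis. Payload 14.6 kg.
Tool frame: the origin (TCP) lies between the finger pads; the fingertips stand 11 mm ahead of it and the grasp point (between the pads) lies 8 mm behind it; z points along the fingers, y is the line along which they close (so a half turn about z gives the same grasp; the last joint's range is limited). The gripper opens to 94 mm and grips with 3 to 60 N. Pads are 16 mm wide; open, the fingers measure 119 mm over their backs; the gripper's body (75 mm by 177 mm) begins 78 mm behind the grasp point.
Start: joints at [-1.181, 0.3, 1.521, -0, 1.321, -0.067], TCP at [242.585, -493.601, 216.446] pointing down, gripper open.
Joint ranges: [-3.03, 3.03], [-0.79, 2.21], [0.23, 2.52], [-1.04, 4.18], [0, 3.07], [-2.55, 2.55]. Speed limits (rad/s): [2.22, 2.22, 2.57, 3.14, 3.14, 3.14].

## Interface

Orientations are given as [roll, pitch, yaw] about the fixed x, y, z axes, in that order (R = Rz(yaw) Ry(pitch) Rx(roll)).
In Python, from cell import manip gives the robot as it stands. The module is installed in compiled form; this text tells all that it offers.
- The arm moves only by the tool arm_command, never from a script. Its argument "rows" is one flat list of numbers, 5 for each row, row after row: the shift along the world's x, y, z in mm, then the turn about the world's z in degrees, then the finger opening in mm, from 0 to 94. In form: [dx, dy, dz, twist, jaw, dx, dy, dz, twist, jaw, ...]. A call has 1 to 5 rows; each row shifts and turns the commanded pose from where the row before left it; what a row does not reach is not made up. A row lasts 1/8 s, in which the tool goes at most 62.5 mm and 10.7 degrees, less where a joint would pass 70% of its speed; a pose out of reach is approached as far as the arm can. A call is refused whole if a number of a shift passes 62.5 or a number of a turn 10.7, either way. A call with a gripper value outside its range is refused whole. The fingers move at their own pace and stop on an object; "newtons" is the grip in N (left out, the last holds). Time passes only in rows, so rows that do not move let the fingers close. It gives the time, the measured TCP pose, the force and the opening at its end, in the units of the state.
- manip.read_state(): the state, without advancing time (a new reading comes with each control period).
- manip.camera(name): name is "side" or "top" or "wrist"; returns a dict with "image" (400x640x3 uint8, blue, green, red), "z_map" (400x640 float32, mm along the optical axis (not along the pixel's ray), 0 where there is no reading), "fx", "fy", "cx", "cy" (pixels), "D" ([k1, k2, p1, p2, k3] as OpenCV has them; the pictures are not rectified), "pose" (4x4, takes a point from camera to world coordinates). Camera axes: x right, y down, z forward; pixel columns grow to the right and rows downward; lengths in mm; the calibration is good to about 2 mm. A picture is of the moment at which its call begins.
- manip.sign_off(): hands the job in, once; it reports no verdict.
The state is a dict: "clock": time; "joints": joint angles; "qd": joint speeds; "effort": joint torques, N m; "eef_pos": TCP position; "eef_rot": TCP orientation; "wrist_force": force on the tool from outside, world axes, zero at the start; "moment": the same for the moment, N m; "finger_gap": finger opening in mm.
Only numpy, scipy, OpenCV 4.12 (cv2) and the standard library are available. Lean on these libraries where they do the work, as an engineer would, in place of code of your own. Each camera call takes 0.05 s, during which the arm holds its last target. There are 200 camera calls.

## Task

Change the test stand over from its transport spacer to the ring cores lying on the bench: take the brass collar and the white spacer off the stud and leave the spacer in the grey tray, then stack all the dark ring cores that are there on the stud one by one, the widest first and each next narrower one on top, and slide the collar back on so that it rests on the top core. Last of all, turn the dial until its white pointer stands at the row that has as many dots as you stacked cores. Leave the screwdriver, meter and bottle where they are.

Things in the scene. Friction and masses are not known exactly. Their poses are not given: they have to be found in the camera images.
- stand: core test stand, fixed to the bench: grey base plate 150 (its x) x 300 (its y) x 20 mm with an upright steel stud near its +y end and a dial near its -y end. Origin: centre of the plate's underside, z up
- seat (a point): centre of the top of the round seat (60 mm diameter, 8 mm high) on the stand at the foot of the stud, 28 mm above the bench, z up, axes as the stand's. The stud is 28 mm in diameter and rises 58 mm above this point, its top 5 mm coned to 18 mm. Loose parts slide freely on it; it does not turn
- dial (a joint): angle of the black dial (rad), 0 to 2.7, growing clockwise from above; light friction, stays where left. Pointer: the white line on one end of its bar; at value a it points along (-cos a, sin a) in the stand's x, y. Radial rows of black dots on the plate: 2 dots at 0.9; 3 dots at 1.6; 4 dots at 2.3; a short bar marks 0. Starts between 0 and 0.5
- dial_grip (a point): point on the dial's axis at the height to grip, 57 mm above the bench, 190 mm from the stud's axis. The dial's grip is an upright bar 57 mm long (along the pointer), 14 mm thick, from 34 to 64 mm above the bench, on a 60 mm disc
- core_a: one of up to four plain dark ferrite ring cores, this one 70 mm outside diameter; 34 mm bore, 12 mm thick, lying flat on the bench at the start. Origin: centre of its underside, z up its bore. May be absent (then None)
- core_b: one of up to four plain dark ferrite ring cores, this one 62 mm outside diameter; 34 mm bore, 12 mm thick, lying flat on the bench at the start. Origin: centre of its underside, z up its bore. May be absent (then None)
- core_c: one of up to four plain dark ferrite ring cores, this one 54 mm outside diameter; 34 mm bore, 12 mm thick, lying flat on the bench at the start. Origin: centre of its underside, z up its bore. May be absent (then None)
- core_d: one of up to four plain dark ferrite ring cores, this one 46 mm outside diameter; 34 mm bore, 12 mm thick, lying flat on the bench at the start. Origin: centre of its underside, z up its bore. May be absent (then None)
- spacer: white plastic spool-shaped transport spacer, 58 mm diameter, 26 mm tall, 34 mm bore, at the start on the stud, sitting on the seat, under the collar. Origin: centre of its underside, z up its bore
- collar: plain brass clamp collar (a sleeve open at both ends, pushed on, no thread) 46 mm outside diameter, 32 mm bore, 30 mm tall, at the start on the stud on top of the spacer. Origin: centre of its underside, z up its bore
- tray_in (a point): centre of the inner floor of the open grey tray, fixed, 180 x 180 mm outside, 4 mm walls and floor, 40 mm high; axes along its sides, z up
- screwdriver: screwdriver lying on the bench at the far left, 200 mm long, 26 mm thick; not part of the job. Origin: under its middle
- meter: yellow hand-held multimeter 75 x 145 x 38 mm lying on the bench beyond the stand; not part of the job. Origin: centre of its underside
- cleaner: white bottle, 54 mm diameter, 120 mm tall, standing on the bench beyond the stand; not part of the job. Origin: centre of its underside
Mind the look-alikes: they are no part of the job. Leave any green or turquoise look-alike of the core_a alone.

How it is judged:
By the outcome, as a careful person would: the job done as asked, in the order asked, and still so for the second after the job is handed in, with the robot touching nothing.
Of core_a, core_b, core_c, core_d only 2 to 4 are there at a start; the rules pass over those that are not, and their reading is None.
At some moment in a run one of core_a, core_b, core_c, core_d, collar may be knocked a few centimetres aside while the robot is not near it.
It also fails if it takes over 210 s, if anything falls off the work surface, if the arm or the gripper's body presses on something with over 40 N, if the wrist force passes 120 N, or if a joint passes its speed limit or range.

## Working session

There is one attempt and no reset: what is moved stays moved. The work goes in short steps, Python scripts to look and compute and a tool call to move; the robot and the scene stay as the last step left them, time stands still between calls to the robot, and variables do not carry over. Pictures are saved under pics/ and viewed, on a budget of 14 in all, crops included, one or two more only if the job needs it, and the job is handed in when it is done.

Besides the shell and the picture viewer there is one more tool, called after ">>>" as name(argument=value, ...), one argument or row to a line, values as JSON. arm_command: Moves the arm, as the interface text tells. Its arguments: {"type":"object","properties":{"rows":{"type":"array","items":{"type":"number"}},"newtons":{"type":"number"}},"required":["rows"]}

```bash
mkdir -p pics
cat > h.py <<'E'
import numpy as np,cv2
from cell import manip
def shot(n):
    c=manip.camera(n); np.savez('last_%s.npz'%n,**{k:np.array(v) for k,v in c.items()}); return c
def load(n): return dict(np.load('last_%s.npz'%n))
def w(c,u,v,z=None):
    K=np.array([[c['fx'],0,c['cx']],[0,c['fy'],c['cy']],[0,0,1.]])
    p=cv2.undistortPoints(np.array([[[u,v]]],float),K,np.array(c['D'],float))[0,0]
    T=np.array(c['pose']); d=T[:3,:3]@np.array([p[0],p[1],1.]); o=T[:3,3]
    if z is None:
        s=np.median(c['z_map'][int(v)-1:int(v)+2,int(u)-1:int(u)+2])
    else: s=(z-o[2])/d[2]
    return o+s*d
def xyz(c):
    K=np.array([[c['fx'],0,c['cx']],[0,c['fy'],c['cy']],[0,0,1.]])
    g=np.stack(np.meshgrid(np.arange(640.),np.arange(400.)),-1).reshape(-1,1,2)
    p=cv2.undistortPoints(g,K,np.array(c['D'],float)).reshape(400,640,2)
    P=np.dstack([p,np.ones((400,640))])*c['z_map'][...,None]
    T=np.array(c['pose']); return P@T[:3,:3].T+T[:3,3]
E
python3 - <<'E'
from h import *
for n in ('top','side'):
    c=shot(n); cv2.imwrite('pics/%s1.png'%n,cv2.resize(c['image'],(800,500)))
    print(n,c['pose'].round(3).tolist(),c['fx'])
print(manip.read_state())
E
```

```text
top [[0.006, -0.996, 0.084, 486.709], [-1.0, -0.006, 0.004, 114.631], [-0.003, -0.084, -0.996, 1159.526], [0.0, 0.0, 0.0, 1.0]] 375.73594263048193
side [[-0.905, -0.218, 0.367, 110.26], [-0.426, 0.482, -0.765, 1082.782], [-0.01, -0.848, -0.529, 753.545], [0.0, 0.0, 0.0, 1.0]] 447.2361234141104
{'clock': 0.1, 'joints': array([-1.18062374e+00,  3.00426216e-01,  1.52149029e+00, -2.52709764e-05,
        1.32067230e+00, -6.65786672e-02]), 'qd': array([ 0.00069657, -0.00260457, -0.00083266,  0.00103488,  0.00068752,
       -0.00215592]), 'effort': array([ 1.12373880e-04, -5.32649803e+01, -3.53286982e+01,  7.09134294e-02,
        2.35031551e-02, -6.44852798e-05]), 'eef_pos': array([ 242.49264674, -493.42725811,  215.94934108]), 'eef_rot': array([-3.14059708e+00, -4.18495289e-05,  4.56757500e-01]), 'wrist_force': array([-0.16075272, -0.29165981,  0.21762485]), 'moment': array([0.051973  , 0.05320575, 0.02794361]), 'finger_gap': 94.0453610666621}
```

View pics/top1.png

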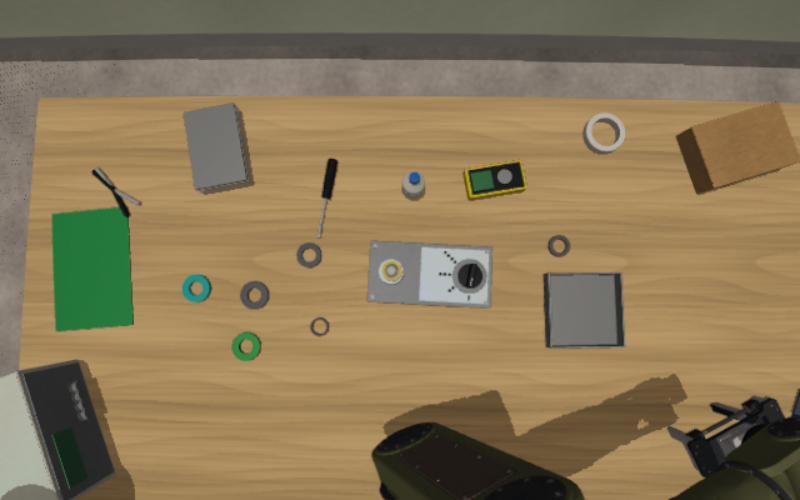

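View pics/side1.png

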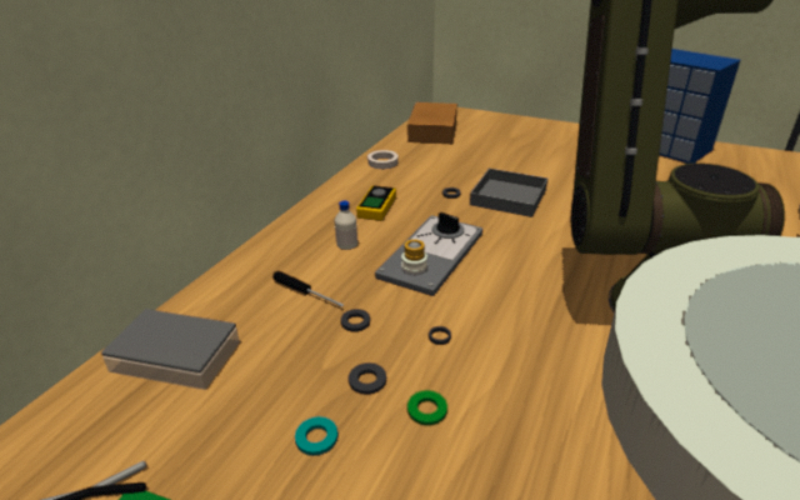

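Top view (800x500): dark rings at (254,295) widest, (309,255), (559,246) and (320,326). Look-alikes: turquoise (196,288), green (246,346), white ring (604,133). The stud with its brass collar is at (391,271), the dial at (470,275), the tray at (584,310). I'll check the rings in an enlarged crop and measure them.

```bash
cat > rings.py <<'E'
from h import *
def rings(c,cands,r=26,zt=12):
    X=xyz(c); g=c['image'].max(2)
    for u,v in cands:
        u,v=int(u),int(v)
        sub=np.zeros((400,640),np.uint8); sub[max(v-r,0):v+r,max(u-r,0):u+r]=1
        m=((g<95)&(sub>0)).astype(np.uint8)
        n,l,s,ce=cv2.connectedComponentsWithStats(m)
        if n<2: print('none');continue
        i=1+np.argmax(s[1:,4]); cs,_=cv2.findContours((l==i).astype(np.uint8),cv2.RETR_EXTERNAL,cv2.CHAIN_APPROX_NONE)
        (eu,ev),ax,_=cv2.fitEllipse(max(cs,key=len)) 
        z=np.median(X[l==i][:,2]); p=w(c,eu,ev,zt)
        sc=c['fx']/np.median(c['z_map'][l==i])
        print((u,v),'px',round(eu,1),round(ev,1),'OD',(np.array(ax)+1)/sc,'z',z.round(1),'xyz',p.round(1))
E
python3 - <<'E'
from rings import *
c=load('top')
rings(c,[(203,236),(247,204),(447,197),(256,261)])
X=xyz(c)
for n,(u,v) in dict(collar=(391,271),dial=(470,275),tray=(584,310),pad=(400,295)).items():
    print(n,w(c,u*.8,v*.8).round(1))
im=c['image']
cr=np.hstack([cv2.resize(im[170:310,150:300],None,fx=2.6,fy=2.6,interpolation=2),cv2.resize(im[170:310,290:440],None,fx=2.6,fy=2.6,interpolation=2)])
cv2.imwrite('pics/crop1.png',cr); print(cr.shape)
E
```

```text
(203, 236) px 203.5 235.6 OD [67.0516723 68.9320612] z 10.9 xyz [488.1 449.3  12. ]
(247, 204) px 247.2 203.6 OD [58.85927096 60.5211332 ] z 10.8 xyz [587.1 317.3  12. ]
(447, 197) px 446.7 196.1 OD [52.16806508 53.23095594] z 10.0 xyz [ 613.7 -296.9   12. ]
(256, 261) px 264.7 254.9 OD [ 57.5141136  109.87145432] z 9.1 xyz [431. 261.  12.]
collar [543.8 115.5  86.1]
dial [536.7 -69.3  62. ]
tray [ 454.6 -360.1    3.6]
pad [489.3  93.4  19.2]
(364, 780, 3)
```

View pics/crop1.png

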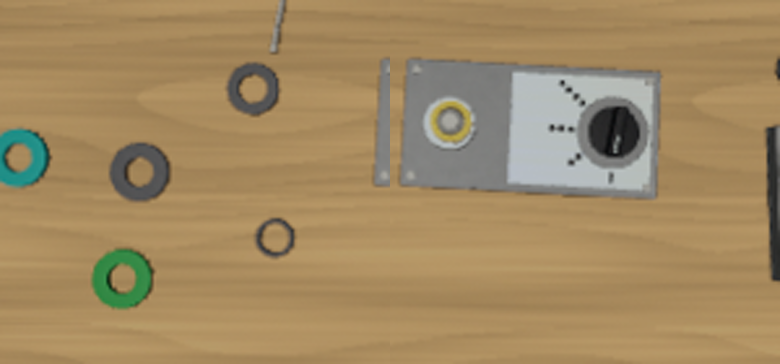

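Crop: four plain dark rings, with the thin one (46 mm) at crop (275,238). Green, turquoise and white are the only look-alikes, so all four cores are there and the target is the 4-dot row. The pointer faces down toward the 0 bar. Next I move over the stud.

>>> arm_command(
  rows=[20,40.5,3,4.3,94,20,40.5,3,4.3,94,20,40.5,3,4.3,94,20,40.5,3,4.3,94,20,40.5,3,4.3,94],
)

```text
clock: 0.72
eef_pos: [342.9, -289.7, 231.4]
eef_rot: [-3.141, -0.0, 0.834]
wrist_force: [0.3, 0.0, 0.3]
finger_gap: 93.8
```

>>> arm_command(
  rows=[20,40.5,3,4.3,94,20,40.5,3,4.3,94,20,40.5,3,4.3,94,20,40.5,3,4.3,94,20,40.5,3,4.3,94],
)

```text
clock: 1.35
eef_pos: [443.0, -87.1, 246.4]
eef_rot: [-3.141, 0.0, 1.21]
wrist_force: [0.6, 0.4, -0.5]
finger_gap: 94.0
```

>>> arm_command(
  rows=[20,40.5,3,4.3,94,20,40.5,3,4.3,94,20,40.5,3,4.3,94,20,40.5,3,4.3,94,20,40.5,3,4.3,94],
)

```text
clock: 1.98
eef_pos: [543.0, 115.3, 261.3]
eef_rot: [-3.141, 0.0, 1.585]
wrist_force: [0.9, -1.1, 2.2]
finger_gap: 93.8
```

Run:
```python
from h import *
c=shot('wrist'); cv2.imwrite('pics/w1.png',c['image'])
s=manip.read_state(); print(s['eef_pos'],s['eef_rot'],s['joints'],s['clock'])
T=np.array(c['pose']);print(T.round(2))
```

```text
[544.1870192  119.04252309 261.15463622] [-3.14139592e+00 -1.04993406e-03  1.59095252e+00] [1.49112363e-01 2.85605776e-01 1.43544805e+00 1.07866028e-03
 1.42059900e+00 1.28794626e-01] 2.025
[[ 1.0000e+00  1.0000e-02  0.0000e+00  5.4112e+02]
 [ 1.0000e-02 -9.6000e-01 -2.6000e-01  1.9228e+02]
 [-0.0000e+00  2.6000e-01 -9.6000e-01  4.2956e+02]
 [ 0.0000e+00  0.0000e+00  0.0000e+00  1.0000e+00]]
```

View pics/w1.png

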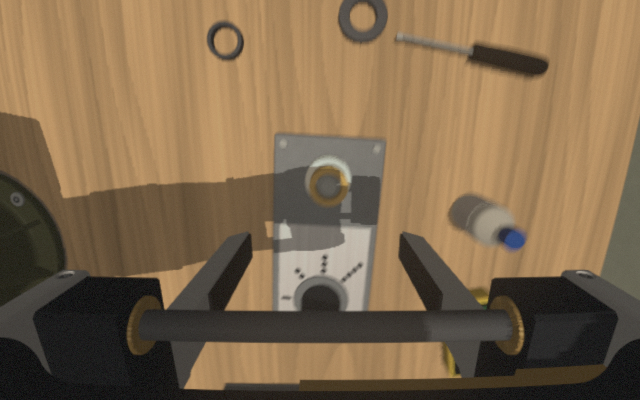

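Wrist view: collar/stud at (328,185), plate below it, dots at (302,270), (324,262) and (352,272), dark rings at (225,40) and (362,17).

```bash
cat >> h.py <<'E'
def circ(X,c0,zr,rad):
    "centre of points with z in zr near c0 (min enclosing circle)"
    m=(X[...,2]>zr[0])&(X[...,2]<zr[1])&(np.hypot(X[...,0]-c0[0],X[...,1]-c0[1])<rad)
    P=X[m][:,:2].astype(np.float32)
    if len(P)<8: return None
    e=cv2.minEnclosingCircle(P); return np.round(e[0],1),round(e[1],1),len(P),P.mean(0).round(1),X[m][:,2].mean().round(1)
E
python3 - <<'E'
from h import *
for n in('top','wrist'):
    c=load(n);X=xyz(c)
    print(n,'collar',circ(X,(544,117),(78,95),45))
    print('dial',circ(X,(537,-70),(55,72),45))
    print('plate z',np.median(X[200:215,290:300,2]) if n=='wrist' else '')
c=load('wrist'); print(w(c,328,185,84),w(c,328,185))
# plate edges (left/right) at z=20
for p in [(279,136),(384,139),(274,230),(379,230)]: print(w(c,*p,20).round(1))
print(manip.read_state()['eef_pos'])
E
```

```text
top collar (array([545.1, 116.2]), 22.6, 179, array([545.2, 116.7], dtype=float32), np.float64(83.6))
dial (array([536.9, -71.4]), 28.1, 96, array([536.7, -72.6], dtype=float32), np.float64(62.2))
plate z 
wrist collar (array([545.1, 115.8]), 23.0, 1095, array([545.1, 116.7], dtype=float32), np.float64(84.0))
dial (array([524.6, -65. ]), 15.7, 58, array([520.8, -62.9], dtype=float32), np.float64(58.7))
plate z 20.040899679589728
[545.35265829 120.571584    84.        ] [545.33182366 120.92444367  85.70044314]
[480.2 172.6  20. ]
[619.4 170.7  20. ]
[469.7  40.4  20. ]
[620.4  42.5  20. ]
[544.1870192  119.04252309 261.15463622]
```

>>> arm_command(
  rows=[2.5,2,-45,0,94,0,0,-45,0,94,0,0,-40,0,94,0,0,0,0,94,0,0,0,0,94],
)

```text
clock: 2.65
eef_pos: [545.8, 116.0, 133.1]
eef_rot: [3.14, -0.0, 1.582]
wrist_force: [0.2, 0.4, -0.3]
finger_gap: 94.2
```

>>> arm_command(
  rows=[-0.5,0,-35,0,94,0,0,-25,0,94,0,0,0,0,60,0,0,0,0,40,0,0,0,0,40],
  newtons=25,
)

```text
clock: 3.28
eef_pos: [545.3, 116.0, 73.1]
eef_rot: [3.139, -0.0, 1.583]
wrist_force: [-0.4, 0.3, 0.3]
finger_gap: 67.9
```

>>> arm_command(
  rows=[0,0,0,0,40,0,0,0,0,40,0,0,0,0,40],
)

```text
clock: 3.65
eef_pos: [544.7, 115.9, 71.7]
eef_rot: [3.141, -0.0, 1.583]
wrist_force: [-1.1, -0.2, 3.6]
finger_gap: 45.4
```

>>> arm_command(
  rows=[0,0,15,0,40,0,0,20,0,40,0,0,20,0,40,0,0,0,0,40],
)

```text
clock: 4.15
eef_pos: [545.3, 116.0, 128.3]
eef_rot: [3.139, -0.0, 1.583]
wrist_force: [-0.4, -0.2, -1.7]
finger_gap: 45.5
```

>>> arm_command(
  rows=[-50,0,0,0,40,-50,0,0,0,40,-50,0,0,0,40,0,0,-40,0,40,0,0,-40,0,40],
)

```text
clock: 4.78
eef_pos: [394.4, 116.0, 45.9]
eef_rot: [3.14, -0.0, 1.583]
wrist_force: [0.8, -0.5, -1.4]
finger_gap: 45.3
```

>>> arm_command(
  rows=[0,0,-14,0,40,0,0,-7,0,40,0,0,0,0,40,0,0,0,0,40],
)

```text
clock: 5.28
eef_pos: [395.1, 116.0, 26.3]
eef_rot: [3.14, -0.0, 1.583]
wrist_force: [-0.9, -0.3, -1.7]
finger_gap: 45.1
```

>>> arm_command(
  rows=[0,0,-4,0,40,0,0,-3,0,40,0,0,0,0,40,0,0,0,0,40],
)

```text
clock: 5.78
eef_pos: [394.6, 115.9, 18.5]
eef_rot: [-3.142, 0.0, 1.583]
wrist_force: [-0.2, 0.8, -1.3]
finger_gap: 45.9
```

>>> arm_command(
  rows=[0,0,-1,0,40,0,0,0,0,94,0,0,0,0,94,0,0,0,0,94,0,0,45,0,94],
)

```text
clock: 6.4
eef_pos: [393.0, 115.6, 61.0]
eef_rot: [-3.136, 0.001, 1.582]
wrist_force: [0.2, 0.4, 1.0]
finger_gap: 82.0
```

>>> arm_command(
  rows=[0,0,50,0,94,50,0,20,0,94,50,0,0,0,94,50,0,0,0,94,0,0,0,0,94],
)

```text
clock: 7.02
eef_pos: [546.3, 115.6, 131.4]
eef_rot: [-3.141, 0.0, 1.582]
wrist_force: [-0.5, -1.2, 0.1]
finger_gap: 94.3
```

Run:
```python
from h import *
c=shot('wrist');X=xyz(c)
print('collar',circ(X,(395,116),(24,40),50)); print('spacer',circ(X,(545,116),(48,58),45)); print('stud',circ(X,(545,116),(82,95),45))
c=shot('top');X=xyz(c)
print('collar',circ(X,(395,116),(24,40),50))
print(manip.read_state()['eef_pos'])
```

```text
collar (array([393.7, 115.9]), 23.6, 1207, array([394.4, 116.5], dtype=float32), np.float64(29.4))
spacer (array([544.4, 117.3]), 29.0, 2107, array([544.1, 122.2], dtype=float32), np.float64(53.9))
stud (array([545.1, 116.4]), 13.5, 843, array([545. , 117.4], dtype=float32), np.float64(85.0))
collar None
[544.01213423 115.82774966 131.79985953]
```

>>> arm_command(
  rows=[0.5,0,-40,0,94,0,0,-34,0,94,0,0,-15,0,94,0,0,0,0,70,0,0,0,0,50],
)

```text
clock: 7.75
eef_pos: [545.6, 116.1, 44.9]
eef_rot: [3.14, -0.0, 1.583]
wrist_force: [0.0, 0.2, 0.1]
finger_gap: 77.3
```

>>> arm_command(
  rows=[0,0,0,0,45,0,0,0,0,45,0,0,0,0,45],
)

```text
clock: 8.12
eef_pos: [545.3, 115.9, 44.1]
eef_rot: [3.141, -0.0, 1.583]
wrist_force: [-1.1, 0.0, 7.4]
finger_gap: 57.1
```

>>> arm_command(
  rows=[0,0,20,0,45,0,0,30,0,45,0,0,35,0,45,0,0,0,0,45,0,0,0,0,45],
)

```text
clock: 8.75
eef_pos: [544.7, 115.8, 127.6]
eef_rot: [-3.14, 0.0, 1.583]
wrist_force: [0.1, 0.3, -0.7]
finger_gap: 57.3
```

>>> arm_command(
  rows=[-9,-48,0,0,45,-9,-48,0,0,45,-9,-48,0,0,45,-9,-48,0,0,45,-9,-48,0,0,45],
)

```text
clock: 9.38
eef_pos: [499.1, -125.4, 127.2]
eef_rot: [-3.14, -0.001, 1.583]
wrist_force: [-0.2, 0.0, -0.0]
finger_gap: 57.3
```

>>> arm_command(
  rows=[-9,-48,0,0,45,-9,-48,0,0,45,-9,-48,0,0,45,-9,-48,0,0,45,-9,-44,0,0,45],
)

```text
clock: 10.0
eef_pos: [454.1, -361.4, 126.9]
eef_rot: [-3.14, -0.002, 1.582]
wrist_force: [0.9, -0.6, 0.1]
finger_gap: 57.2
```

Run:
```python
from h import *
c=shot('wrist'); cv2.imwrite('pics/w2.png',c['image'])
X=xyz(c); s=manip.read_state(); print(s['eef_pos'],s['finger_gap'],s['wrist_force'],s['joints'])
m=(X[...,2]>36)&(X[...,2]<44)&(abs(X[...,0]-455)<110)&(abs(X[...,1]+360)<110)
P=X[m][:,:2].astype(np.float32); print(cv2.minAreaRect(P))
```

```text
[ 452.82319069 -365.5390125   126.86138206] 56.863517136115995 [-2.18404091 -3.88919393 -0.85583283] [-7.41632924e-01  4.56143476e-01  1.52375222e+00 -1.07989513e-03
  1.16301659e+00 -7.50185288e-01]
((455.699462890625, -351.0165100097656), (180.53533935546875, 180.8873291015625), 0.986929714679718)
```

View pics/w2.png

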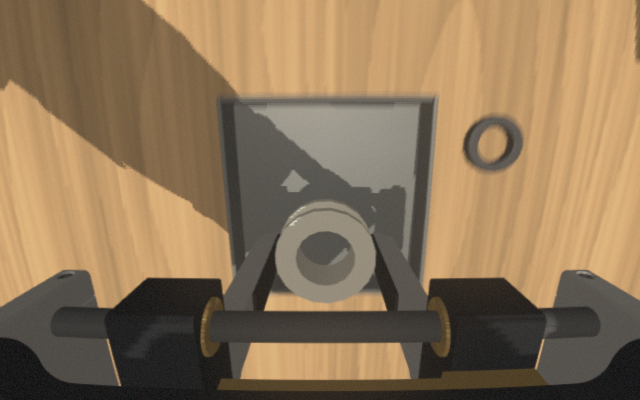

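The spacer is in the grip over the tray (inner area 220–435 px across), and core_c is at (493,144).

>>> arm_command(
  rows=[1,9,-40,0,45,0,0,-40,0,45,0,0,-16,0,45,0,0,-8,0,45,0,0,0,0,45],
)

```text
clock: 10.68
eef_pos: [456.3, -351.3, 24.8]
eef_rot: [3.141, 0.0, 1.583]
wrist_force: [0.2, 0.4, -0.7]
finger_gap: 57.3
```

>>> arm_command(
  rows=[0,0,-1.5,0,45,0,0,0,0,45,0,0,0,0,94,0,0,0,0,94,0,0,0,0,94],
)

```text
clock: 11.3
eef_pos: [456.1, -351.1, 23.0]
eef_rot: [3.142, 0.0, 1.582]
wrist_force: [-0.7, 0.4, -0.9]
finger_gap: 83.9
```

>>> arm_command(
  rows=[0,0,30,0,94,0,0,40,0,94,0,0,40,0,94,0,0,40,0,94,0,0,0,0,94],
)

```text
clock: 11.92
eef_pos: [457.0, -351.8, 176.0]
eef_rot: [3.138, 0.004, 1.583]
wrist_force: [0.2, 0.3, -0.2]
finger_gap: 94.2
```

Run:
```python
from h import *
c=shot('wrist'); X=xyz(c); print('spacer',circ(X,(455,-353),(24,34),60)); print(manip.read_state()['eef_pos'])
c=shot('top')
from rings import *
rings(c,[(203,236),(247,204),(447,197)])
rings(c,[(256,261)],r=13)
cv2.imwrite('pics/top2.png',cv2.resize(c['image'],(800,500)))
```

```text
spacer (array([ 455.8, -349.8]), 29.0, 1550, array([ 455.9, -349.3], dtype=float32), np.float64(29.9))
[ 456.33294617 -351.30832304  173.78442226]
(203, 236) px 203.6 235.6 OD [66.27758051 68.51581125] z 11.1 xyz [488.1 449.1  12. ]
(247, 204) px 247.2 203.6 OD [58.40066201 60.28880167] z 10.6 xyz [587.  317.1  12. ]
(447, 197) px 446.6 196.3 OD [51.14894366 53.04053536] z 10.5 xyz [ 613.3 -296.8   12. ]
(256, 261) px 259.0 258.7 OD [47.83981526 67.95074726] z 10.2 xyz [419.5 278.1  12. ]
```

>>> arm_command(
  rows=[2,50,0,0,94,2,50,0,0,94,2,50,0,0,94,2,50,0,0,94,2,50,0,0,94],
)

```text
clock: 12.65
eef_pos: [465.4, -99.4, 171.6]
eef_rot: [-3.139, -0.001, 1.582]
wrist_force: [1.1, 0.9, -1.1]
finger_gap: 94.2
```

>>> arm_command(
  rows=[2,50,0,0,94,2,50,0,0,94,2,50,0,0,94,2,50,0,0,94,2,50,0,0,94],
)

```text
clock: 13.28
eef_pos: [475.4, 150.4, 171.5]
eef_rot: [-3.139, 0.001, 1.583]
wrist_force: [0.6, -0.0, -0.4]
finger_gap: 93.4
```

>>> arm_command(
  rows=[2,50,0,0,94,2,50,0,0,94,2,50,0,0,94,2,50,0,0,94,2,50,0,0,94],
)

```text
clock: 13.9
eef_pos: [485.5, 400.3, 171.1]
eef_rot: [-3.139, 0.002, 1.583]
wrist_force: [1.1, 0.2, -0.2]
finger_gap: 94.2
```

>>> arm_command(
  rows=[2,50,0,0,94,0,0,0,0,94,0,0,0,0,94],
)

```text
clock: 14.28
eef_pos: [487.8, 448.2, 171.4]
eef_rot: [-3.14, 0.002, 1.583]
wrist_force: [-0.6, 0.1, 0.5]
finger_gap: 94.1
```

```bash
cat >> h.py <<'E'
def look(tag,c0,zr=(6,20),rad=50):
    c=shot('wrist'); X=xyz(c); s=manip.read_state(); print(tag,circ(X,c0,zr,rad)); print(s['eef_pos'].round(1),s['eef_rot'].round(3),s['clock'])
    cv2.imwrite('pics/%s.png'%tag,c['image']); return c
E
python3 - <<'E'
from h import *
look('a1',(488,449))
E
```

```text
a1 (array([486.8, 452.8]), 35.0, 2350, array([486.8, 453.8], dtype=float32), np.float64(11.9))
[488.1 447.8 172. ] [-3.140e+00  1.000e-03  1.582e+00] 14.325
```

View pics/a1.png

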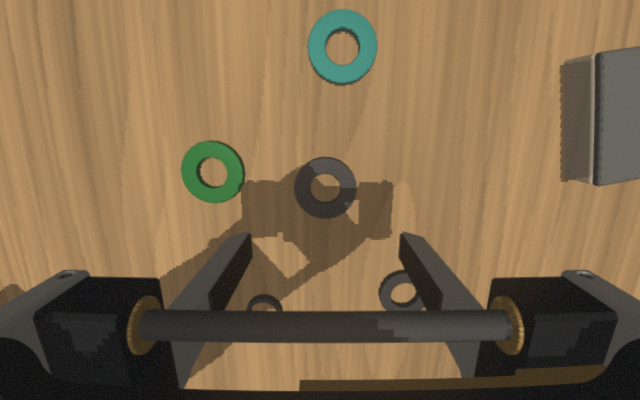

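core_a is the dark ring at (325,188), radius 35.0 mm, between green (213,171) and turquoise (342,47). I'll grasp it.

>>> arm_command(
  rows=[-1,4,-50,0,94,0,0,-50,0,94,0,0,-40,0,94,0,0,-10,0,94,0,0,0,0,94],
)

```text
clock: 14.95
eef_pos: [487.6, 452.5, 23.8]
eef_rot: [3.141, -0.0, 1.582]
wrist_force: [0.4, 0.7, 0.6]
finger_gap: 93.9
```

>>> arm_command(
  rows=[0,0,-6,0,94,0,0,0,0,94,0,0,0,0,94],
)

```text
clock: 15.32
eef_pos: [487.3, 453.1, 17.6]
eef_rot: [3.141, -0.001, 1.583]
wrist_force: [0.1, -1.1, -0.7]
finger_gap: 93.9
```

>>> arm_command(
  rows=[0,-0.5,-3,0,94,0,0,0,0,60,0,0,0,0,60,0,0,0,0,60,0,0,0,0,60],
  newtons=20,
)

```text
clock: 15.95
eef_pos: [487.1, 452.4, 14.0]
eef_rot: [3.142, -0.0, 1.583]
wrist_force: [0.0, 0.1, 0.2]
finger_gap: 69.9
```

>>> arm_command(
  rows=[0,0,0,0,60,0,0,10,0,60,0,0,30,0,60,0,0,40,0,60,0,0,50,0,60],
)

```text
clock: 16.58
eef_pos: [486.7, 452.0, 145.1]
eef_rot: [-3.14, 0.001, 1.583]
wrist_force: [0.1, 0.3, -1.4]
finger_gap: 70.0
```

>>> arm_command(
  rows=[9,-48,0,0,60,9,-48,0,0,60,9,-48,0,0,60,9,-48,0,0,60,9,-48,0,0,60],
)

```text
clock: 17.2
eef_pos: [532.2, 210.9, 144.7]
eef_rot: [3.141, -0.0, 1.583]
wrist_force: [0.6, -0.1, -1.7]
finger_gap: 69.8
```

>>> arm_command(
  rows=[9,-48,0,0,60,4,-48,0,0,60,0,0,0,0,60,0,0,0,0,60],
)

```text
clock: 17.7
eef_pos: [545.1, 116.8, 144.4]
eef_rot: [3.141, -0.0, 1.582]
wrist_force: [-0.1, 0.6, -1.1]
finger_gap: 69.6
```

Run:
```python
from h import *
c=look('a2',(545,116),(78,95)); X=xyz(c); p=manip.read_state()['eef_pos']
print('ring',circ(X,p[:2],(p[2]-8,p[2]+2),50))
```

```text
a2 (array([545.1, 108.6]), 11.3, 250, array([544.8, 109.5], dtype=float32), np.float64(84.9))
[545.  117.2 144.3] [ 3.141 -0.     1.583] 17.75
ring (array([544.2, 126.6]), 46.6, 7774, array([544.1, 119.4], dtype=float32), np.float64(142.2))
```

View pics/a2.png

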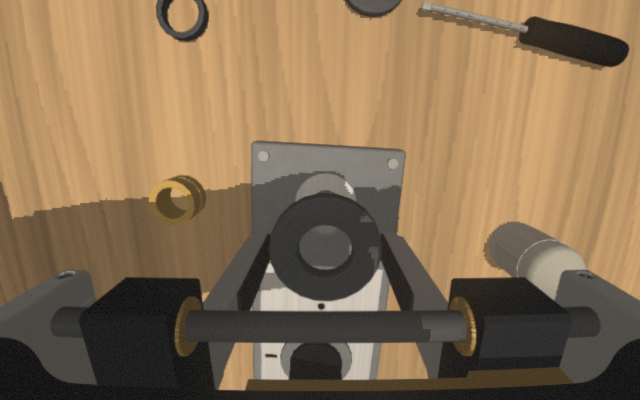

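The core is held level with its bore at (326,247), and the collar is standing at (178,200). Now I lower the core onto the stud.

>>> arm_command(
  rows=[0,-0.5,-35,0,60,0,0,-10,0,60,0,0,-10,0,60,0,0,-8,0,60,0,0,0,0,60],
)

```text
clock: 18.38
eef_pos: [545.0, 116.0, 80.8]
eef_rot: [-3.141, 0.0, 1.583]
wrist_force: [0.1, -0.4, -1.9]
finger_gap: 69.9
```

Passed the cone with no contact. Continuing.

>>> arm_command(
  rows=[0,0,-20,0,60,0,0,-12,0,60,0,0,-4,0,60,0,0,0,0,60,0,0,0,0,60],
)

```text
clock: 19.0
eef_pos: [545.4, 115.9, 45.5]
eef_rot: [3.141, -0.0, 1.583]
wrist_force: [-0.0, -0.5, -1.0]
finger_gap: 69.7
```

>>> arm_command(
  rows=[0,0,-3,0,60,0,0,-0.5,0,60,0,0,0,0,94,0,0,0,0,94,0,0,0,0,94],
)

```text
clock: 19.62
eef_pos: [545.1, 115.9, 41.4]
eef_rot: [3.142, 0.0, 1.583]
wrist_force: [0.1, 0.3, 0.6]
finger_gap: 93.2
```

>>> arm_command(
  rows=[0,0,40,0,94,0,0,45,0,94,10,50,25,0,94,10,50,20,0,94,10,50,0,0,94],
)

```text
clock: 20.25
eef_pos: [575.8, 267.7, 173.5]
eef_rot: [3.139, -0.001, 1.582]
wrist_force: [0.9, -1.0, 0.0]
finger_gap: 94.3
```

>>> arm_command(
  rows=[12,50,0,0,94,0,0,0,0,94,0,0,0,0,94],
)

```text
clock: 20.62
eef_pos: [586.9, 315.5, 171.0]
eef_rot: [-3.141, 0.0, 1.583]
wrist_force: [-0.1, 0.2, 0.4]
finger_gap: 94.0
```

Run:
```python
from h import *
look('b1',(587,317))
c=shot('top'); X=xyz(c); print('stack',circ(X,(545,116),(33,46),50),circ(X,(394,116),(22,40),60))
```

```text
b1 (array([596. , 315.3]), 41.3, 1727, array([587. , 320.5], dtype=float32), np.float64(11.9))
[587.1 315.  171.4] [-3.141  0.     1.582] 20.675
stack (array([545.3, 116.6]), 34.8, 325, array([545.1, 116.8], dtype=float32), np.float64(39.0)) (array([394.3, 116.2]), 22.5, 98, array([393.9, 117. ], dtype=float32), np.float64(29.0))
```

Run:
```python
from h import *
c=load('wrist'); X=xyz(c); print(circ(X,(587,319.5),(6,20),36))
m=(X[...,2]>4)&(X[...,2]<30)&(np.hypot(X[...,0]-587,X[...,1]-319.5)>34)&(abs(X[...,1]-319)<60)&(X[...,0]>560)&(X[...,0]<720)
P=X[m]; 
for x in range(600,720,15):
    q=P[abs(P[:,0]-x)<7.5]; print(x,len(q),q.min(0).round() if len(q) else '',q.max(0).round() if len(q) else '')
cv2.imwrite('pics/b1c.png',cv2.resize(c['image'][100:300,220:520],(750,500)))
```

```text
(array([586.4, 319.6]), 31.0, 1701, array([586.4, 320.8], dtype=float32), np.float64(11.8))
600 0  
615 0  
630 52 [628. 292.  12.] [637. 299.  17.]
645 73 [638. 290.  12.] [652. 298.  18.]
660 71 [653. 288.  12.] [667. 295.  17.]
675 68 [668. 286.  13.] [682. 293.  18.]
690 70 [683. 283.  12.] [697. 290.  18.]
705 71 [698. 280.  12.] [712. 288.  18.]
```

View pics/b1c.png

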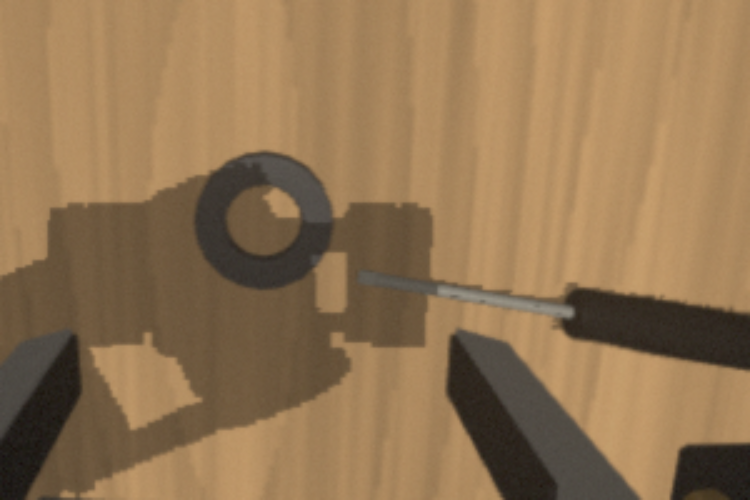

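core_b is at crop (263,220), radius 31.0. The screwdriver tip at (360,277) is close to the +x finger, so I turn the grasp 30° away from it.

>>> arm_command(
  rows=[-0.7,4.6,-30,10,94,0,0,-30,10,94,0,0,-30,10,94,0,0,-40,0,94,0,0,-15,0,94],
)

```text
clock: 21.35
eef_pos: [585.7, 319.2, 24.6]
eef_rot: [-3.139, -0.0, 2.105]
wrist_force: [0.8, 0.0, 0.3]
finger_gap: 94.1
```

>>> arm_command(
  rows=[0,0,-8,0,94,0,0,0,0,94,0,0,0,0,94],
)

```text
clock: 21.72
eef_pos: [587.0, 320.7, 19.9]
eef_rot: [3.14, 0.0, 2.106]
wrist_force: [0.3, 0.3, -0.1]
finger_gap: 93.9
```

>>> arm_command(
  rows=[-0.3,-0.7,-5,0,94,0,0,0,0,52,0,0,0,0,52,0,0,0,0,52,0,0,0,0,52],
)

```text
clock: 22.35
eef_pos: [586.1, 319.8, 13.5]
eef_rot: [3.142, 0.0, 2.106]
wrist_force: [0.6, 0.5, -0.3]
finger_gap: 60.5
```

>>> arm_command(
  rows=[0,0,0,0,52,0,0,10,0,52,0,0,30,0,52,0,0,40,0,52,0,0,50,0,52],
)

```text
clock: 22.98
eef_pos: [585.6, 319.6, 144.7]
eef_rot: [-3.14, -0.0, 2.106]
wrist_force: [0.1, 0.3, -0.8]
finger_gap: 60.6
```

>>> arm_command(
  rows=[-10,-50,0,0,52,-10,-50,0,0,52,-10,-50,0,0,52,-10.5,-50,0,0,52,0,-3.5,0,0,52],
)

```text
clock: 23.6
eef_pos: [545.3, 113.9, 144.4]
eef_rot: [3.141, 0.0, 2.103]
wrist_force: [0.0, 0.7, -0.6]
finger_gap: 60.3
```

>>> arm_command(
  rows=[0,0,0,0,52,0,0,0,0,52],
)

```text
clock: 23.85
eef_pos: [545.7, 117.3, 143.5]
eef_rot: [3.141, -0.0, 2.107]
wrist_force: [0.3, 0.0, -0.6]
finger_gap: 60.8
```

```bash
cat >> h.py <<'E'
def bore(c,p,off=2.0):
    "held dark ring: fit its outline at z=TCP-off"
    X=xyz(c); z=p[2]-off
    m=(abs(X[...,2]-z)<5)&(np.hypot(X[...,0]-p[0],X[...,1]-p[1])<27)
    inner=(X[...,2]<z-20)&(np.hypot(X[...,0]-p[0],X[...,1]-p[1])<80)
    n,l,s,ce=cv2.connectedComponentsWithStats(inner.astype(np.uint8))
    for i in range(1,n):
        if s[i,4]>150: print('hole',ce[i].round(1),s[i,4],w(c,*ce[i],z).round(1))
E
python3 - <<'E'
from h import *
c=look('b2',(545,116),(78,95)); bore(c,manip.read_state()['eef_pos'])
E
```

```text
b2 (array([549. , 110.9]), 11.3, 239, array([548.8, 110.6], dtype=float32), np.float64(84.8))
[545.7 117.3 143.4] [ 3.142 -0.     2.107] 23.9
hole [324.4 175.5] 12812 [520.9 157.7 141.4]
hole [325.3 247.7] 1789 [543.9 119.9 141.4]
```

The hole's offset comes from parallax on the lower rim, about 2.5 mm. The core is centred, so I lower it.

>>> arm_command(
  rows=[-0.5,-1,-35,0,52,0,0,-10,0,52,0,0,-10,0,52,0,0,-8,0,52,0,0,0,0,52],
)

```text
clock: 24.52
eef_pos: [545.0, 115.3, 80.3]
eef_rot: [-3.141, -0.0, 2.106]
wrist_force: [-0.3, 0.1, -0.5]
finger_gap: 60.5
```

>>> arm_command(
  rows=[0,0,-14,0,52,0,0,-7,0,52,0,0,0,0,52,0,0,0,0,52],
)

```text
clock: 25.02
eef_pos: [545.2, 115.3, 59.6]
eef_rot: [3.141, 0.0, 2.106]
wrist_force: [-0.7, 0.3, -0.7]
finger_gap: 60.5
```

>>> arm_command(
  rows=[0,0,-4,0,52,0,0,-1.5,0,52,0,0,0,0,94,0,0,0,0,94,0,0,0,0,94],
)

```text
clock: 25.65
eef_pos: [545.2, 115.3, 54.1]
eef_rot: [3.141, 0.0, 2.106]
wrist_force: [-0.5, 0.3, -0.2]
finger_gap: 86.9
```

>>> arm_command(
  rows=[0,0,40,0,94,0,0,40,0,94,8,-50,20,-10,94,8,-50,20,-10,94,8,-50,0,-10,94],
)

```text
clock: 26.28
eef_pos: [569.8, -36.3, 175.9]
eef_rot: [3.138, 0.0, 1.577]
wrist_force: [0.5, 0.6, 0.3]
finger_gap: 94.0
```

>>> arm_command(
  rows=[8,-50,0,0,94,8,-50,0,0,94,8,-50,0,0,94,8,-50,0,0,94,8,-50,0,0,94],
)

```text
clock: 26.9
eef_pos: [609.1, -286.4, 174.0]
eef_rot: [3.141, 0.0, 1.583]
wrist_force: [0.8, 0.6, -0.1]
finger_gap: 94.3
```

>>> arm_command(
  rows=[4,-13,0,0,94,0,0,0,0,94,0,0,0,0,94],
)

```text
clock: 27.28
eef_pos: [613.3, -296.2, 174.1]
eef_rot: [3.142, -0.0, 1.584]
wrist_force: [-0.4, 0.4, 0.8]
finger_gap: 94.4
```

Run:
```python
from h import *
look('c1',(613,-297),rad=40)
c=shot('top'); X=xyz(c); print('stack',circ(X,(545,116),(46,58),50),circ(X,(545,116),(33,46),50),circ(X,(394,116),(22,40),60))
from rings import *
rings(c,[(255,261)],r=13)
```

```text
c1 (array([ 613.2, -299.1]), 26.8, 1100, array([ 613.2, -298.3], dtype=float32), np.float64(11.6))
[ 613.3 -296.2  174.2] [ 3.141 -0.     1.584] 27.325
stack (array([545.4, 115.5]), 30.5, 236, array([545.3, 115.5], dtype=float32), np.float64(50.8)) (array([545.3, 116.6]), 34.8, 94, array([542.9, 120.2], dtype=float32), np.float64(38.9)) (array([394.7, 116.4]), 22.7, 100, array([393.9, 116.9], dtype=float32), np.float64(28.4))
(255, 261) px 257.4 260.1 OD [43.99138513 55.13445201] z 9.1 xyz [415.3 282.8  12. ]
```

>>> arm_command(
  rows=[0,-2.8,-30,-10,80,0,0,-30,-10,80,0,0,-30,-10,80,0,0,-40,0,80,0,0,-15,0,80],
)

```text
clock: 28.0
eef_pos: [612.4, -299.3, 27.0]
eef_rot: [-3.139, 0.0, 1.06]
wrist_force: [-0.4, -0.7, 0.3]
finger_gap: 80.1
```

>>> arm_command(
  rows=[0,0,-12,0,80,0,0,0,0,80,0,0,0,0,80],
)

```text
clock: 28.38
eef_pos: [613.6, -300.7, 18.3]
eef_rot: [3.14, -0.0, 1.059]
wrist_force: [-0.7, -0.1, 0.5]
finger_gap: 79.8
```

>>> arm_command(
  rows=[-0.3,1.2,-4,0,80,0,0,0,0,45,0,0,0,0,45,0,0,0,0,45,0,0,0,0,45],
)

```text
clock: 29.0
eef_pos: [612.9, -299.4, 13.1]
eef_rot: [3.141, 0.0, 1.059]
wrist_force: [0.4, 0.5, 1.1]
finger_gap: 53.9
```

>>> arm_command(
  rows=[0,0,0,0,45,0,0,10,0,45,0,0,30,0,45,0,0,40,0,45,0,0,50,0,45],
)

```text
clock: 29.62
eef_pos: [612.3, -299.1, 144.1]
eef_rot: [-3.14, -0.0, 1.059]
wrist_force: [0.7, -0.4, -0.4]
finger_gap: 53.9
```

>>> arm_command(
  rows=[-7.5,46,0,0,45,-7.5,46,0,0,45,-7.5,46,0,0,45,-7.5,46,0,0,45,-7.5,46,0,0,45],
)

```text
clock: 30.25
eef_pos: [574.9, -67.9, 143.7]
eef_rot: [3.141, -0.0, 1.059]
wrist_force: [1.2, 0.2, -1.3]
finger_gap: 53.9
```

>>> arm_command(
  rows=[-7.5,46,0,0,45,-7.5,46,0,0,45,-7.5,46,0,0,45,-7.5,47,0,0,45],
)

```text
clock: 30.75
eef_pos: [544.9, 117.1, 143.7]
eef_rot: [3.141, -0.0, 1.059]
wrist_force: [0.3, -0.1, -1.2]
finger_gap: 53.8
```

>>> arm_command(
  rows=[0,0,0,0,45,0,0,0,0,45],
)

```text
clock: 31.0
eef_pos: [545.4, 115.4, 143.4]
eef_rot: [3.141, -0.0, 1.059]
wrist_force: [0.1, 0.7, 0.0]
finger_gap: 53.8
```

Run:
```python
from h import *
c=look('c2',(545,116),(78,95)); bore(c,manip.read_state()['eef_pos'])
```

```text
c2 (array([544.6, 116.2]), 14.2, 268, array([543.3, 113. ], dtype=float32), np.float64(83.9))
[545.5 114.9 143.2] [ 3.141 -0.     1.058] 31.05
hole [326.8 177.2] 13564 [567.7 155.1 141.2]
hole [325.2 246.8] 1788 [545.9 118.3 141.2]
```

>>> arm_command(
  rows=[0,0.5,-35,0,45,0,0,-10,0,45,0,0,-10,0,45,0,0,-6,0,45,0,0,0,0,45],
)

```text
clock: 31.68
eef_pos: [545.4, 116.1, 82.0]
eef_rot: [-3.142, 0.0, 1.059]
wrist_force: [0.5, -0.4, 0.0]
finger_gap: 54.0
```

>>> arm_command(
  rows=[0,0,-8,0,45,0,0,-4,0,45,0,0,0,0,45,0,0,0,0,45],
)

```text
clock: 32.17
eef_pos: [545.4, 116.2, 70.1]
eef_rot: [3.141, -0.0, 1.059]
wrist_force: [-0.4, 0.1, -1.0]
finger_gap: 54.1
```

>>> arm_command(
  rows=[0,0,-4,0,45,0,0,-1,0,45,0,0,0,0,94,0,0,0,0,94,0,0,0,0,94],
)

```text
clock: 32.8
eef_pos: [545.3, 116.2, 64.9]
eef_rot: [-3.142, -0.0, 1.059]
wrist_force: [0.2, 0.5, -0.8]
finger_gap: 80.2
```

>>> arm_command(
  rows=[0,0,40,0,94,0,0,40,0,94,-34,44,15,10,94,-34,44,15,10,94,-34,44,0,10,94],
)

```text
clock: 33.42
eef_pos: [442.6, 249.5, 176.2]
eef_rot: [3.139, -0.001, 1.588]
wrist_force: [-0.2, 1.2, 0.3]
finger_gap: 94.1
```

>>> arm_command(
  rows=[-33,43,0,0,94,0,0,0,0,94,0,0,0,0,94],
)

```text
clock: 33.8
eef_pos: [410.6, 290.9, 175.0]
eef_rot: [3.141, 0.0, 1.583]
wrist_force: [0.2, 0.1, 0.4]
finger_gap: 94.2
```

Run:
```python
from h import *
look('d1',(410,291),rad=60)
c=shot('top'); X=xyz(c); print('stack',circ(X,(545,116),(58,70),50),circ(X,(545,116),(46,58),50),circ(X,(394,116),(22,40),60))
```

```text
d1 (array([411. , 290.7]), 23.0, 621, array([411. , 291.4], dtype=float32), np.float64(11.4))
[410.9 290.6 174.9] [3.141 0.    1.582] 33.85
stack (array([544.9, 117.5]), 26.7, 157, array([545.1, 117.1], dtype=float32), np.float64(63.0)) (array([545.4, 115.4]), 30.5, 87, array([544.5, 111.6], dtype=float32), np.float64(51.1)) (array([394.4, 116.3]), 22.5, 98, array([393.8, 117. ], dtype=float32), np.float64(28.6))
```

View pics/d1.png

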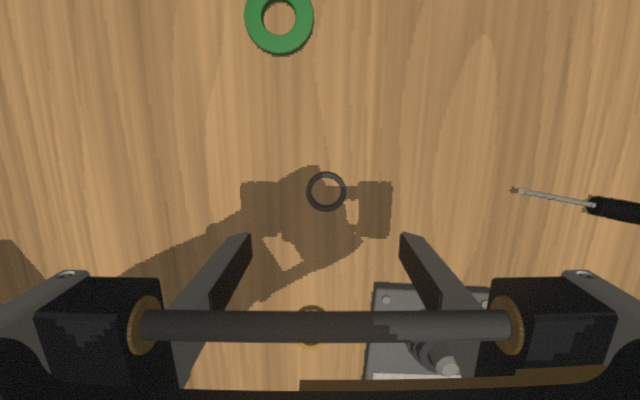

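core_d is at (326,191), radius 23, with clear space around it, and the stack is at its expected height. I'll grasp it.

>>> arm_command(
  rows=[0,0,-50,0,80,0,0,-50,0,80,0,0,-40,0,80,0,0,-14,0,80,0,0,0,0,80],
)

```text
clock: 34.52
eef_pos: [410.7, 290.8, 21.1]
eef_rot: [-3.141, 0.0, 1.582]
wrist_force: [0.5, -0.4, 0.3]
finger_gap: 80.0
```

>>> arm_command(
  rows=[0,0,-4,0,80,0,0,0,0,80,0,0,0,0,80],
)

```text
clock: 34.9
eef_pos: [410.6, 291.4, 17.6]
eef_rot: [3.141, -0.001, 1.583]
wrist_force: [-0.8, 0.0, 0.4]
finger_gap: 80.1
```

>>> arm_command(
  rows=[0,-0.3,-3.5,0,80,0,0,0,0,38,0,0,0,0,38,0,0,0,0,38,0,0,0,0,38],
)

```text
clock: 35.52
eef_pos: [410.3, 290.9, 13.5]
eef_rot: [3.141, -0.0, 1.583]
wrist_force: [0.1, 0.5, -0.4]
finger_gap: 44.2
```

>>> arm_command(
  rows=[0,0,0,0,38,0,0,10,0,38,0,0,30,0,38,0,0,40,0,38,0,0,50,0,38],
)

```text
clock: 36.15
eef_pos: [409.8, 290.6, 144.9]
eef_rot: [-3.141, 0.0, 1.583]
wrist_force: [0.5, 0.7, -0.6]
finger_gap: 44.5
```

>>> arm_command(
  rows=[33,-43,0,0,38,33,-43,0,0,38,34,-44,0,0,38,34,-44,0,0,38,0,0,0,0,38],
)

```text
clock: 36.78
eef_pos: [545.7, 114.2, 143.8]
eef_rot: [3.141, 0.0, 1.579]
wrist_force: [-0.5, -0.4, 0.3]
finger_gap: 44.6
```

>>> arm_command(
  rows=[0,0,0,0,38,0,0,0,0,38],
)

```text
clock: 37.02
eef_pos: [543.8, 117.9, 143.8]
eef_rot: [3.141, -0.0, 1.584]
wrist_force: [-0.5, 0.4, -1.5]
finger_gap: 44.9
```

Run:
```python
from h import *
c=look('d2',(545,116),(78,95)); bore(c,manip.read_state()['eef_pos'])
```

```text
d2 (array([545. , 116.6]), 13.9, 441, array([544.9, 116.3], dtype=float32), np.float64(83.8))
[543.8 117.9 143.7] [ 3.141 -0.     1.584] 37.075
hole [326.3 179.3] 14170 [543.  162.7 141.7]
hole [325.1 247.2] 1748 [542.9 121.1 141.7]
```

>>> arm_command(
  rows=[1.6,-1.9,-30,0,38,0,0,-10,0,38,0,0,-10,0,38,0,0,-5,0,38,0,0,0,0,38],
)

```text
clock: 37.7
eef_pos: [545.9, 115.1, 88.5]
eef_rot: [-3.142, 0.0, 1.583]
wrist_force: [-0.5, -0.1, -0.3]
finger_gap: 44.7
```

>>> arm_command(
  rows=[0,0,-4,0,38,0,0,-2,0,38,0,0,0,0,38,0,0,0,0,38],
)

```text
clock: 38.2
eef_pos: [545.9, 115.0, 82.5]
eef_rot: [3.141, -0.0, 1.582]
wrist_force: [0.1, 0.2, -0.0]
finger_gap: 44.5
```

>>> arm_command(
  rows=[0,0,-4,0,38,0,0,-0.5,0,38,0,0,0,0,80,0,0,0,0,94,0,0,0,0,94],
)

```text
clock: 38.83
eef_pos: [545.9, 115.0, 78.0]
eef_rot: [3.141, -0.0, 1.583]
wrist_force: [-0.7, 0.1, -0.8]
finger_gap: 71.1
```

>>> arm_command(
  rows=[0,0,40,0,94,0,0,40,0,94,-50,0,17,0,94,-50,0,0,0,94,-51,1,0,0,94],
)

```text
clock: 39.45
eef_pos: [393.4, 115.9, 175.1]
eef_rot: [3.141, -0.0, 1.582]
wrist_force: [-0.0, 0.4, 0.2]
finger_gap: 93.8
```

>>> arm_command(
  rows=[0,0,0,0,94,0,0,0,0,94],
)

```text
clock: 39.7
eef_pos: [395.7, 116.1, 175.5]
eef_rot: [3.14, -0.0, 1.583]
wrist_force: [0.9, 0.6, -0.3]
finger_gap: 94.4
```

Run:
```python
from h import *
look('e1',(394,116),(24,40),60)
c=shot('top'); X=xyz(c); print('stack',circ(X,(545,116),(70,79),50),circ(X,(545,116),(58,69),50),circ(X,(394,116),(22,40),60))
cv2.imwrite('pics/top3.png',cv2.resize(c['image'][150:280,260:440],(720,520),interpolation=2))
```

```text
e1 (array([394.2, 115.9]), 23.0, 796, array([394.2, 116.2], dtype=float32), np.float64(29.8))
[395.8 116.  175.2] [ 3.141 -0.     1.582] 39.75
stack (array([545.3, 114.9]), 22.6, 93, array([545.5, 115.4], dtype=float32), np.float64(74.9)) (array([544.8, 117.4]), 26.6, 78, array([544.2, 120.3], dtype=float32), np.float64(62.7)) (array([410.4, 114.1]), 15.0, 17, array([413. , 114.3], dtype=float32), np.float64(28.8))
```

View pics/top3.png

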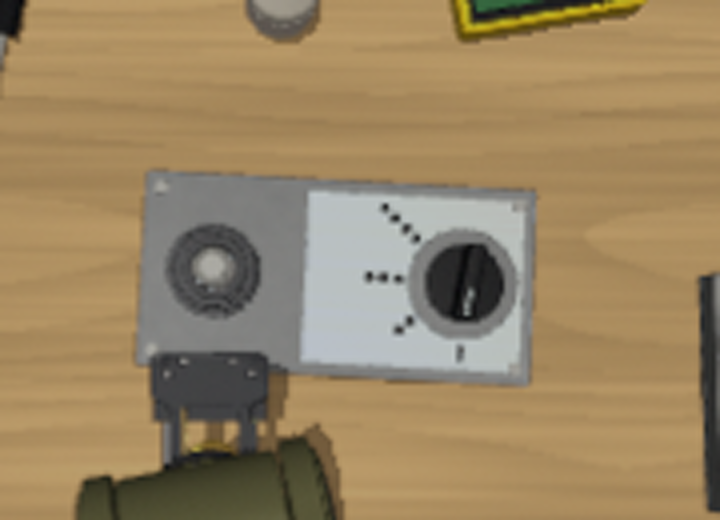

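The stack is four nested rings, concentric at (212,268), with its top at about 76 mm. The dial pointer is at (467,300), toward the 0 bar. Now the collar.

>>> arm_command(
  rows=[-1,0,-50,0,94,0,0,-50,0,94,0,0,-40,0,94,0,0,-12,0,94,0,0,0,0,94],
)

```text
clock: 40.42
eef_pos: [394.3, 116.0, 23.0]
eef_rot: [-3.141, 0.0, 1.582]
wrist_force: [0.3, -0.2, -0.7]
finger_gap: 94.2
```

>>> arm_command(
  rows=[0,0,-2,0,94,0,0,0,0,38,0,0,0,0,38,0,0,0,0,38,0,0,0,0,38],
)

```text
clock: 41.05
eef_pos: [393.9, 116.0, 21.1]
eef_rot: [3.141, -0.0, 1.583]
wrist_force: [-0.2, 0.6, -0.2]
finger_gap: 57.4
```

>>> arm_command(
  rows=[0,0,0,0,38,0,0,0,0,38,0,0,20,0,38,0,0,50,0,38,0,0,50,0,38],
)

```text
clock: 41.68
eef_pos: [393.4, 115.9, 142.2]
eef_rot: [-3.141, 0.0, 1.583]
wrist_force: [-0.1, -0.5, -1.0]
finger_gap: 45.4
```

>>> arm_command(
  rows=[50,0,25,0,38,50,0,0,0,38,50,0,0,0,38,0,0,0,0,38,0,0,0,0,38],
)

```text
clock: 42.3
eef_pos: [543.1, 116.0, 165.4]
eef_rot: [-3.14, 0.0, 1.583]
wrist_force: [-1.3, 0.3, -1.4]
finger_gap: 45.6
```

Run:
```python
from h import *
c=look('e2',(545,116),(80,95)); X=xyz(c); p=manip.read_state()['eef_pos']; z=p[2]
m=(X[...,2]>z)&(X[...,2]<z+25)&(abs(X[...,0]-p[0])<22.5)&(abs(X[...,1]-p[1])<40)
print(X[m].min(0),X[m].max(0),np.median(X[m],0)); bore(c,p,-10)
cv2.imwrite('pics/e2c.png',cv2.resize(c['image'][100:300,220:440],(660,600)))
```

```text
e2 (array([545.1, 118.4]), 13.5, 297, array([545.4, 124.4], dtype=float32), np.float64(83.7))
[543.  116.  165.8] [-3.141  0.     1.583] 42.35
[520.54302097  92.14230388 165.824509  ] [565.47617842 139.02073847 190.7590317 ] [543.71411179 116.74789831 174.29156972]
hole [326.4 178.5] 13310 [542.4 163.6 175.8]
hole [325. 252.] 1289 [542.2 121.6 175.8]
```

View pics/e2c.png

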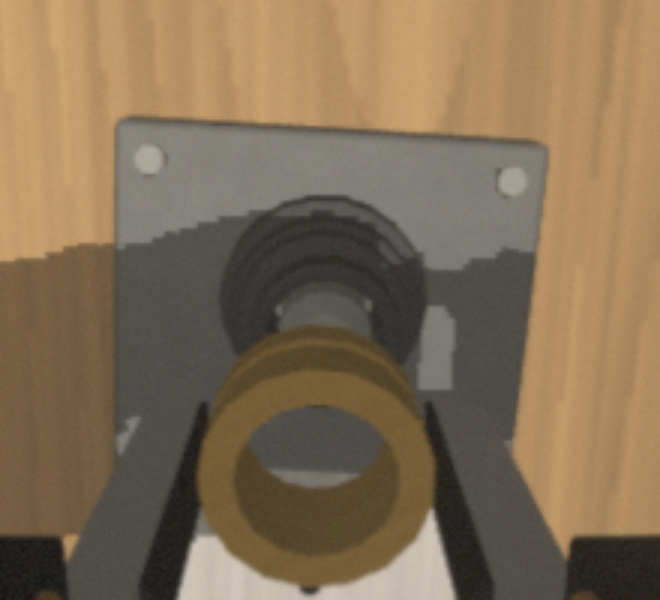

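The collar is upright and centred in the fingers, with the stud and stack behind it. I'll lower it gently.

>>> arm_command(
  rows=[2.4,0.2,-30,0,38,0,0,-20,0,38,0,0,0,0,38,0,0,0,0,38],
)

```text
clock: 42.85
eef_pos: [546.4, 116.3, 117.2]
eef_rot: [3.14, -0.0, 1.583]
wrist_force: [0.1, -0.6, -0.4]
finger_gap: 45.6
```

>>> arm_command(
  rows=[0,0,-5,0,38,0,0,-5,0,38,0,0,-3,0,38,0,0,0,0,38,0,0,0,0,38],
)

```text
clock: 43.48
eef_pos: [546.4, 116.2, 103.0]
eef_rot: [3.141, -0.0, 1.583]
wrist_force: [0.2, 0.4, -1.5]
finger_gap: 45.7
```

>>> arm_command(
  rows=[-1,0,-2,0,38,0,0,-2,0,38,0,0,-1.5,0,38,0,0,0,0,38,0,0,0,0,38],
)

```text
clock: 44.1
eef_pos: [545.3, 116.2, 97.5]
eef_rot: [3.142, 0.0, 1.583]
wrist_force: [0.3, -0.1, -1.7]
finger_gap: 45.7
```

>>> arm_command(
  rows=[0,0,-0.8,0,38,0,0,0,0,50,0,0,0,0,70,0,0,0,0,80,0,0,0,0,80],
)

```text
clock: 44.72
eef_pos: [545.3, 116.2, 96.6]
eef_rot: [-3.142, 0.0, 1.583]
wrist_force: [0.0, -0.6, -0.0]
finger_gap: 76.4
```

>>> arm_command(
  rows=[0,0,20,0,80,0,0,30,0,80,0,0,40,0,80,-1,-20,0,10.2,80,-1,-20,0,10.2,80],
)

```text
clock: 45.35
eef_pos: [543.3, 75.9, 187.1]
eef_rot: [3.141, 0.0, 1.945]
wrist_force: [0.3, 0.4, 0.6]
finger_gap: 79.9
```

>>> arm_command(
  rows=[-1,-25,0,10.2,80,-1,-25,0,10.2,80,-1,-25,0,10.2,80,-1,-25,0,10.2,80,-1,-25,0,10.2,80],
)

```text
clock: 45.98
eef_pos: [538.2, -49.6, 186.7]
eef_rot: [3.142, 0.0, 2.835]
wrist_force: [0.3, 0.0, -0.1]
finger_gap: 80.0
```

>>> arm_command(
  rows=[-1,-25,0,10.2,80,0,0,0,0,80,0,0,0,0,80],
)

```text
clock: 46.35
eef_pos: [537.3, -73.3, 186.6]
eef_rot: [3.141, -0.0, 3.003]
wrist_force: [0.2, 0.2, 0.1]
finger_gap: 80.1
```

Run:
```python
from h import *
c=look('f1',(545,116),(98,112)); X=xyz(c)
m=(X[...,2]>58)&(X[...,2]<70)&(np.hypot(X[...,0]-537,X[...,1]+73)<40); print('bar',cv2.minAreaRect(X[m][:,:2].astype(np.float32)))
t=shot('top'); X=xyz(t); print('collar',circ(X,(545,116),(95,118),50)); 
m=(X[...,2]>58)&(X[...,2]<70)&(np.hypot(X[...,0]-537,X[...,1]+73)<40); P=X[m][:,:2].astype(np.float32); print(len(P)and cv2.minAreaRect(P))
```

```text
f1 (array([544.7, 115.4]), 23.9, 1602, array([543.6, 114.7], dtype=float32), np.float64(104.8))
[537.3 -73.1 186.6] [ 3.141 -0.     3.004] 46.4
bar ((535.355224609375, -72.97915649414062), (13.964183807373047, 56.993202209472656), 77.97681427001953)
collar (array([545.3, 116.3]), 23.0, 110, array([545.6, 116.4], dtype=float32), np.float64(105.0))
((536.7009887695312, -68.75032043457031), (6.275243759155273, 53.560264587402344), 83.3345947265625)
```

View pics/f1.png

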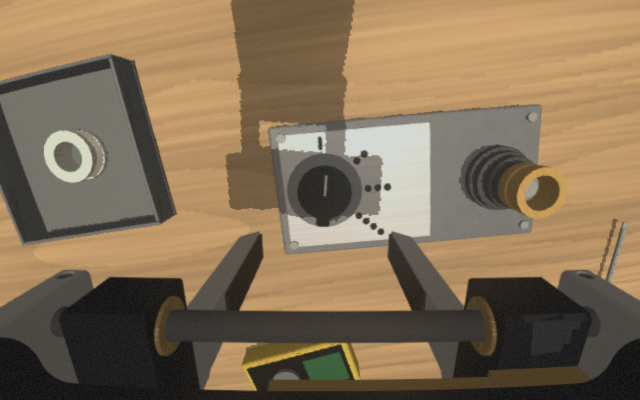

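The collar is on, with its top at 105–106 mm as expected. The pointer line at (325,185) faces the 0 bar and the bar's world angle is 168°, so a≈0.17. I'll grip the bar.

>>> arm_command(
  rows=[-1.2,0,-40,-4.1,60,0,0,-40,0,60,0,0,-35,0,60,0,0,-14,0,60,0,0,0,0,60],
)

```text
clock: 47.08
eef_pos: [536.1, -73.4, 57.6]
eef_rot: [-3.142, -0.001, 2.935]
wrist_force: [0.6, -0.1, 0.7]
finger_gap: 60.1
```

>>> arm_command(
  rows=[0,0,-5,0,60,0,0,0,0,30,0,0,0,0,10,0,0,0,0,8,0,0,0,0,8],
  newtons=15,
)

```text
clock: 47.7
eef_pos: [536.1, -73.8, 52.8]
eef_rot: [-3.142, 0.0, 2.935]
wrist_force: [-0.2, 1.2, -0.8]
finger_gap: 23.4
```

>>> arm_command(
  rows=[0,0,0,0,8,0,0,0,0,8,0,0,0,0,8],
)

```text
clock: 48.08
eef_pos: [536.1, -74.0, 52.7]
eef_rot: [-3.141, 0.0, 2.935]
wrist_force: [-1.2, -2.7, 0.9]
finger_gap: 14.0
```

>>> arm_command(
  rows=[0,0.3,0,-8,8,0,0,0,-8,8,0,0,0,-8,8,0,0,0,-8,8,0,0,0,-8,8],
)

```text
clock: 48.7
eef_pos: [536.2, -73.7, 52.7]
eef_rot: [3.141, 0.0, 2.232]
wrist_force: [0.4, -2.9, 0.8]
finger_gap: 13.7
```

Forces stay small. 82.5° to go.

>>> arm_command(
  rows=[0,0,0,-9,8,0,0,0,-9,8,0,0,0,-9,8,0,0,0,-9,8,0,0,0,-9,8],
)

```text
clock: 49.32
eef_pos: [536.5, -73.6, 52.7]
eef_rot: [3.14, 0.0, 1.447]
wrist_force: [2.5, -2.8, -1.6]
finger_gap: 13.8
```

>>> arm_command(
  rows=[0,0,0,-9,8,0,0,0,-9,8,0,0,0,-9,8,0,0,0,-9,8,0,0,0,-1.5,8],
)

```text
clock: 49.95
eef_pos: [536.8, -73.8, 52.7]
eef_rot: [3.14, -0.001, 0.794]
wrist_force: [5.1, -2.8, -2.8]
finger_gap: 13.8
```

>>> arm_command(
  rows=[0,0,0,0,8,0,0,0,0,8],
)

```text
clock: 50.2
eef_pos: [536.8, -73.8, 52.7]
eef_rot: [3.14, -0.001, 0.797]
wrist_force: [4.5, -3.4, -2.8]
finger_gap: 14.0
```

Release, lift, move off toward the base, and look.

>>> arm_command(
  rows=[0,0,0,0,50,0,0,0,0,60,0,0,0,0,60,0,0,30,0,60,0,0,40,0,60],
)

```text
clock: 50.82
eef_pos: [535.5, -73.3, 122.8]
eef_rot: [-3.14, 0.001, 0.797]
wrist_force: [0.7, -0.5, 0.2]
finger_gap: 58.9
```

>>> arm_command(
  rows=[0,0,40,0,60,0,-30,30,0,60,-20,-50,0,0,60,-30,-50,0,0,60,-30,-50,0,0,60],
)

```text
clock: 51.45
eef_pos: [455.0, -254.8, 192.7]
eef_rot: [3.141, -0.0, 0.798]
wrist_force: [0.8, -0.3, -0.2]
finger_gap: 59.8
```

>>> arm_command(
  rows=[0,0,0,0,60,0,0,0,0,60],
)

```text
clock: 51.7
eef_pos: [456.2, -253.2, 192.6]
eef_rot: [-3.141, -0.0, 0.797]
wrist_force: [0.2, -0.4, -0.9]
finger_gap: 60.1
```

Run:
```python
from h import *
c=look('g1',(545,116),(98,112)); X=xyz(c)
t=shot('top'); Y=xyz(t); print('top collar',circ(Y,(545,116),(95,118),50),'spacer',circ(Y,(456,-350),(22,36),60))
for n,Z in(('w',X),('t',Y)):
    m=(Z[...,2]>58)&(Z[...,2]<70)&(np.hypot(Z[...,0]-536,Z[...,1]+73)<40); P=Z[m][:,:2].astype(np.float32); print(n,len(P) and cv2.minAreaRect(P))
cv2.imwrite('pics/top4.png',np.vstack([cv2.resize(t['image'][130:290,240:500],(650,400),interpolation=2)]))
```

```text
g1 None
[ 456.5 -252.8  192.6] [-3.141 -0.     0.798] 51.75
top collar (array([545.3, 116.3]), 23.0, 111, array([545.8, 116.8], dtype=float32), np.float64(104.8)) spacer (array([ 459.7, -327.6]), 16.7, 24, array([ 463.5, -328.1], dtype=float32), np.float64(28.4))
w ((524.7169189453125, -84.84445190429688), (26.65304183959961, 14.326518058776855), 45.73387145996094)
t ((536.1993408203125, -72.97659301757812), (55.288917541503906, 12.99111557006836), 45.230499267578125)
```

View pics/top4.png

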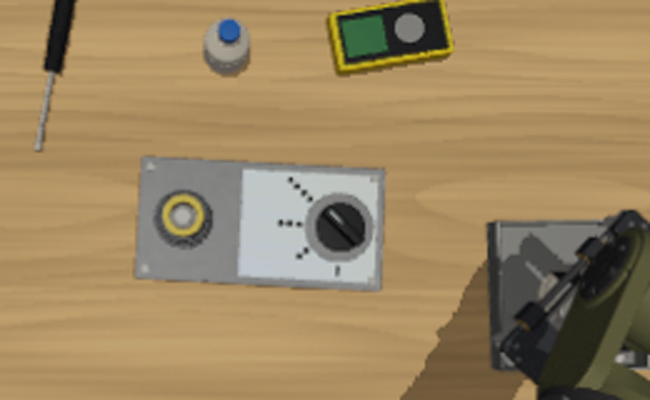

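Final view: the collar is on the stack at (183,215). The pointer's white line at (335,213) faces the 4-dot row (290–310,180–198). The screwdriver, meter and bottle haven't moved. Handing in.

```bash
python3 -c "
from cell import manip
print(manip.sign_off())"
```

```text
the job is handed in; nothing more can be done
None
```

The changeover is done and handed in, about 52 s into the 210 s limit. The spacer is in the grey tray. All four cores (70, 62, 54 and 46 mm) are on the stud, widest first, with the collar on top and the dial at the 4-dot row.

**Last checks:**
- **Stack and collar:** the core top surfaces measured about 1 mm below their nominal 40, 52, 64 and 76 mm. The collar top read about 105 mm against the 106 mm expected, concentric with the stud.
- **Dial:** the bar measured 45.2–45.7° in world axes, against the 45.6° I calculated for 2.3 rad. The last picture shows the white line facing the four dots.
- **Spacer:** right after release it measured near the middle of the tray. In the final view the arm partly hid it, so the last reading of its position there is unreliable.
- **Everything else:** the screwdriver, meter and bottle look unmoved in the final picture. The green and turquoise rings were never touched. No core or collar was found knocked aside, and no large forces showed up.

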